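# Offer the filter that fits up to the lens

## Task

Pick out of the rack the one filter whose thread fits the lens standing on the cabinet top, draw it out holding it by its rim and never touching the glass, turn it level with its thread downwards, and offer it up over the lens: centred, about three centimetres above the lens's front and not touching it, ready for me to thread it on. Finish while still holding it there steadily; leave the lens, the other filters in the rack, the hood, and the tray with the blower where they are.

Things in the scene. Friction and masses are not known exactly. Their poses are not given: they have to be found in the camera images.
- rack: fixed beech filter rack, base board 85 x 310 x 12 mm (x, y, z), origin under the board's centre. Three places at y = -105, 0, 105 mm; any filter may stand in any place, leaning back 30 degrees from upright towards the rack's +x, thread to the back rest, front face to the rack's -x and up. Beside the feet only the 12 mm board lies below, so fingers can pass either side of a filter
- rack_middle (a point): bottom of the middle place's vee foot, at its back rest (rack x -8, y 0, z 30 mm); axes as the rack's. Each place, leaning 30 degrees: a vee foot 40 mm wide, sides rising 25 degrees; a back rest 28 mm wide, 44 mm up along the lean from the vee; a front lip 40 mm wide, 11 mm up, 12.5 mm in front of the back rest
- filter_a: glass filter in a black rim, standing in one of the rack's places: rim 51 mm across, 7 mm thick, 49 mm male thread 2.5 mm long on its rear. Origin on the plane of the thread's end, 28 mm below the axis (bottom of the vee foot); x level across the face; y up the face; z along the axis, out of the front face
- filter_a_center (a point): centre of that filter (filter_a), on its axis, mid-thickness of the 7 mm rim, 6 mm in front of the rear end of its thread; axes as the filter's (z out of the front face)
- filter_b: glass filter in a black rim, standing in one of the rack's places: rim 60 mm across, 7 mm thick, 58 mm male thread 2.5 mm long on its rear. Origin on the plane of the thread's end, 33 mm below the axis (bottom of the vee foot); x level across the face; y up the face; z along the axis, out of the front face
- filter_b_center (a point): centre of that filter (filter_b), on its axis, mid-thickness of the 7 mm rim, 6 mm in front of the rear end of its thread; axes as the filter's (z out of the front face)
- filter_c: glass filter in a black rim, standing in one of the rack's places: rim 69 mm across, 7 mm thick, 67 mm male thread 2.5 mm long on its rear. Origin on the plane of the thread's end, 38 mm below the axis (bottom of the vee foot); x level across the face; y up the face; z along the axis, out of the front face
- filter_c_center (a point): centre of that filter (filter_c), on its axis, mid-thickness of the 7 mm rim, 6 mm in front of the rear end of its thread; axes as the filter's (z out of the front face)
- lens: black camera lens with a 58 mm front (female) thread, standing loose on its rear cap on the cabinet top, front upwards: 66 mm across the barrel, 64 mm across the front ring, 88 mm high; origin at the centre of its underside, z up
- lens_front (a point): centre of the lens's front ring, in the plane of its upper edge, 88 mm above the cabinet top; z up
- tray: white ceramic tray 140 x 190 x 22 mm (x by y by height), origin at the centre of its underside
- blower: silicone blower standing nozzle up in the tray, bulb 55 mm across, 112 mm high; origin at the centre of its underside
- hood: black plastic lens hood standing on the cabinet top, open ring 66 to 76 mm across, 40 mm high; origin at the centre of its underside

How it is judged:
By the outcome, as a careful person would: the job done as asked, in the order asked, and still so for the second after the job is handed in, while the arm keeps its last pose, push and grip.
It also fails if it takes over 38 s, if anything falls off the work surface, if the arm or the gripper's body presses on something with over 40 N, if the wrist force passes 120 N, or if a joint passes its speed limit or range.

## Robot

A 6-joint arm with a two-finger parallel gripper is mounted at the origin on the work surface. World frame = base frame: x ahead of the robot, y to its left, z up, the work surface at z = 0. Lengths are in mm, angles in rad, forces in N, time in s.
With the tool pointing down it reaches from about 350 to 775 mm from the base axis. Payload 7.3 kg.
Tool frame: the origin (TCP) lies midway between the tips of the shut fingers; the grasp point (between the pads) lies 19 mm behind it; z points along the fingers, y is the line along which they close (so a half turn about z gives the same grasp; the last joint's range is limited). The gripper opens to 92 mm and grips with 3 to 60 N. Pads are 19 mm wide; open, the fingers measure 130 mm over their backs; the gripper's body (75 mm by 190 mm) begins 47 mm behind the grasp point.
Start: joints at [-1.399, 0.342, 1.524, -0, 1.275, -0.146], TCP at [164.073, -498.723, 226.741] pointing down, gripper open.
Joint ranges: [-2.53, 2.53], [-0.77, 2.02], [0.04, 2.7], [-1, 4.14], [0.28, 2.66], [-3.11, 3.11]. Speed limits (rad/s): [2.57, 2.57, 3.14, 3.14, 3.14, 3.14].

## Interface

Orientations are given as [roll, pitch, yaw] about the fixed x, y, z axes, in that order (R = Rz(yaw) Ry(pitch) Rx(roll)).
In Python, from plant import bot gives the robot as it stands.
- The arm moves only by the tool servo_tool, never from a script. Its argument "deltas" is a list of rows, each a list of 2 entries, a list of its own where there are three numbers: the shift along the tool's x, y, z in m, then the turn, a rotation vector about the tool's x, y, z in degrees. A call has 1 to 20 rows; each row shifts and turns the commanded pose from where the row before left it, along the tool's axes as they then stand; what a row does not reach is not made up. A row lasts 1/8 s, in which the tool goes at most 62.5 mm and 10.7 degrees, less where a joint would pass 70% of its speed; a pose out of reach is approached as far as the arm can. A call with a gripper value outside its range is refused whole. "fingers" is the opening, from 0 (shut) to 1 (fully open), set as the call begins (left out, the last holds). The fingers move at their own pace and stop on an object; the grip force is fixed at half the most. Time passes only in rows, so rows that do not move let the fingers close. It gives the time, the measured TCP pose, the force, the opening and the grip force at its end, in the units of the state.
- bot.get_obs(): the state, without advancing time (a new reading comes with each control period).
- bot.capture(name): name is "scene" or "top" or "wrist"; returns the picture (384x512x3 uint8, red, green, blue); there is no depth.
- bot.camera_model(name): a dict with "mtx" (3x3 intrinsics, pixels), "xyz" and "rotation" of the camera in the world. Camera axes: x right, y down, z forward; pixel columns grow to the right and rows downward; lengths in mm; the calibration is good to about 2 mm. A picture is of the moment at which its call begins: read the wrist's pose just before it. camera_model takes no time and is no camera call; for the wrist camera it gives the pose at the moment of the call.
- bot.close_job(): hands the job in; it is judged then, once.
The state is a dict: "time": time; "joint_positions": joint angles; "dq": joint speeds; "tau": joint torques, N m; "tool_pos": TCP position; "tcp_rot": TCP orientation; "contact_force": force on the tool from outside, world axes, zero at the start; "moment": the same for the moment, N m; "grip_width": finger opening in mm; "finger_force": force on a finger pad.
Only numpy, scipy, OpenCV 4.12 (cv2) and the standard library are available. Lean on these libraries where they do the work, as an engineer would, in place of code of your own. Each camera call takes 0.05 s, during which the arm holds its last target. There are 200 camera calls.

## Working session

There is one attempt and no reset: what is moved stays moved. The work goes in short steps, Python scripts to look and compute and a tool call to move; the robot and the scene stay as the last step left them, time stands still between calls to the robot, and variables do not carry over. Pictures are saved under pics/ and viewed, at most 10 in all, crops included, and the job is handed in when it is done.

Besides the shell and the picture viewer there is one more tool, called after "Emit:" as a command line: name --argument value ..., lists and objects as JSON in quotes. servo_tool: Moves the arm, as the interface text tells. Its arguments: {"type":"object","properties":{"deltas":{"type":"array"},"fingers":{"type":"number"}},"required":["deltas"]}

```bash
ls; mkdir -p pics
python3 - <<'E'
from plant import bot
import cv2,numpy as np
np.set_printoptions(precision=4,suppress=True)
for n in ["scene","top"]:
    cv2.imwrite(f"pics/{n}0.png",bot.capture(n)[:,:,::-1])
    m=bot.camera_model(n);print(n,m)
print(bot.get_obs())
E
```

```text
pics
scene {'mtx': array([[440.1577,   0.    , 252.4233],
       [  0.    , 440.1577, 183.2532],
       [  0.    ,   0.    ,   1.    ]]), 'xyz': array([1194.2721,  209.4643, 1122.7482]), 'rotation': array([-2.5934,  0.0137,  1.8303])}
top {'mtx': array([[430.8775,   0.    , 246.2212],
       [  0.    , 430.8775, 195.4704],
       [  0.    ,   0.    ,   1.    ]]), 'xyz': array([ 420.6849,   15.3981, 1131.2475]), 'rotation': array([-3.0281,  0.0028, -1.5684])}
{'time': 0.1, 'joint_positions': array([-1.399 ,  0.3426,  1.5249, -0.    ,  1.2754, -0.146 ]), 'dq': array([-0.0012, -0.0006, -0.0028,  0.0002, -0.0002, -0.0014]), 'tau': array([  0.0013, -43.2005, -24.4694,   0.072 ,   0.0526,  -0.0001]), 'tool_pos': array([ 163.9962, -498.3547,  226.1427]), 'tcp_rot': array([-3.1403, -0.0002,  0.3178]), 'contact_force': array([0.1266, 0.0966, 0.6181]), 'moment': array([ 0.0322, -0.0135, -0.0668]), 'finger_force': 0.0, 'grip_width': 91.72099172820363}
```

View pics/scene0.png

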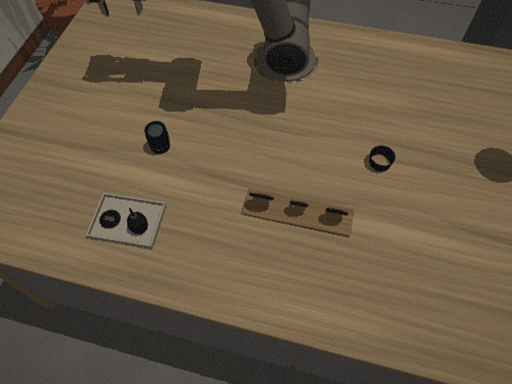

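View pics/top0.png

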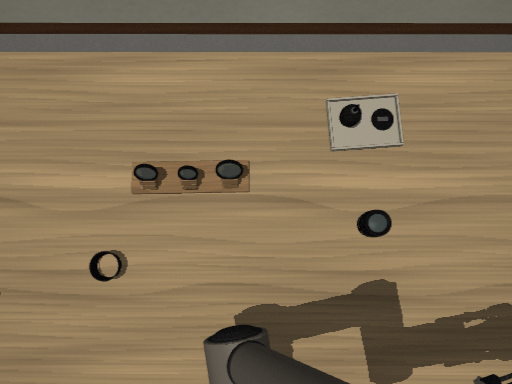

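The scene and top views show the rack at top (190,177), filters at (147,173), (188,173) and (229,170), the lens at (374,223), the hood at (107,266) and the tray at (365,122). I'll zoom in on the rack and lens.

Run:
```python
import cv2,numpy as np
t=cv2.imread("pics/top0.png")
a=cv2.resize(t[150:205,125:255],None,fx=6,fy=6,interpolation=cv2.INTER_CUBIC)
b=cv2.resize(t[200:245,345:405],None,fx=5,fy=5,interpolation=cv2.INTER_CUBIC)
o=np.zeros((560,780,3),np.uint8);o[:330,:780]=a;o[330:555,:300]=b
s=cv2.imread("pics/scene0.png")[180:240,235:360]
o[335:335+216,310:310+450]=cv2.resize(s,(450,216),interpolation=cv2.INTER_CUBIC)
cv2.imwrite("pics/crop0.png",cv2.convertScaleAbs(o,alpha=1.6))
```

```text
(no output)
```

View pics/crop0.png

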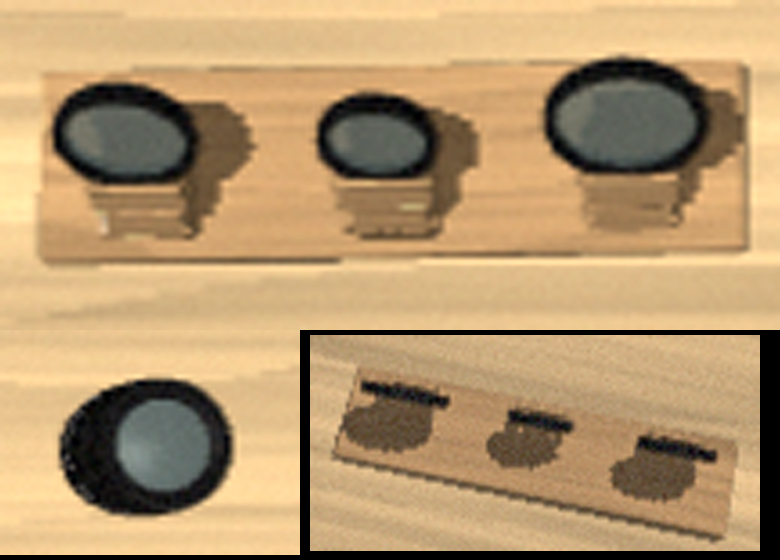

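The crop shows that the left (world +y) filter is about 24 px across, the middle 20 and the right 27. So filter_b (58 mm thread) stands in the +y place, with its front face towards the robot and up. The rack corners are at about (132,162), (250,161), (250,191) and (131,194), and the lens front is at about (378,223).

```bash
cat > h.py <<'E'
import numpy as np,cv2
from scipy.spatial.transform import Rotation as Ro
from scipy.optimize import least_squares
np.set_printoptions(precision=2,suppress=True)
def rot(r): return Ro.from_euler('xyz',r).as_matrix()
def proj(m,P):
    p=(np.atleast_2d(P)-m['xyz'])@rot(m['rotation']); q=p@m['mtx'].T
    return q[:,:2]/q[:,2:]
def ray(m,uv,z):
    d=rot(m['rotation'])@np.linalg.solve(m['mtx'],[uv[0],uv[1],1]); return m['xyz']+d*(z-m['xyz'][2])/d[2]
def rackpts(x,y,yaw,P): return np.array([x,y,0])+np.array(P)@Ro.from_euler('z',yaw).as_matrix().T
s30,c30=.5,np.sqrt(.75)
def bcentre(yp=105,h=33): # rack frame: vee bottom + lean up + 6mm along front normal
    return np.array([-8+h*s30-6*c30,yp,30+h*c30+6*s30])
E
python3 - <<'E'
from h import *
from plant import bot
m=bot.camera_model("top")
uv=np.array([[132,162.3],[249.7,161],[249.7,191.3],[131.3,193.7]])
C=[[42.5,155,12],[42.5,-155,12],[-42.5,-155,12],[-42.5,155,12]]
r=least_squares(lambda p:(proj(m,rackpts(*p,C))-uv).ravel(),[470,150,0])
print(r.x,r.fun); x=r.x
print("b",rackpts(*x,bcentre()), proj(m,rackpts(*x,bcentre())))
print("lens",ray(m,[378,223.4],88), "hood",ray(m,[107,266],40),"blower",ray(m,[350,115],60))
print(bot.camera_model("wrist"))
E
```

```text
[596.86 164.97   0.02] [-0.04 -0.34 -0.32 -0.79  0.19  0.88  0.16  0.24]
b [598.37 270.01  61.58] [[146.35 173.26]]
lens [ 472.34 -300.06   88.  ] hood [366.61 367.03  40.  ] blower [ 750.3  -245.98   60.  ]
{'mtx': array([[282.03,   0.  , 254.34],
       [  0.  , 282.03, 197.04],
       [  0.  ,   0.  ,   1.  ]]), 'xyz': array([ 229.79, -476.46,  384.85]), 'rotation': array([ 2.88,  0.  , -1.25])}
```

Emit:
servo_tool --deltas '[[[0,0,-0.04],[0,0,6.1]],[[0,0,-0.04],[0,0,6.1]],[[0,0,-0.04],[0,0,6.0]],[[0.023,-0.0165,0],[0,0,0]],[[0.023,-0.0165,0],[0,0,0]],[[0.023,-0.0165,0],[0,0,0]],[[0.023,-0.0165,0],[0,0,0]],[[0.023,-0.0165,0],[0,0,0]],[[0.023,-0.0165,0],[0,0,0]],[[0.023,-0.0165,0],[0,0,0]],[[0.023,-0.0165,0],[0,0,0]],[[0.023,-0.0165,0],[0,0,0]],[[0.023,-0.0165,0],[0,0,0]],[[0.023,-0.0165,0],[0,0,0]],[[0.023,-0.0165,0],[0,0,0]],[[0,0,0],[0,0,0]],[[0,0,0],[0,0,0]]]' --fingers 1

```text
time: 2.22
tool_pos: [439.6, -300.9, 346.4]
tcp_rot: [-3.142, 0.001, 0.0]
contact_force: [-0.3, -0.6, 0.8]
grip_width: 92.0
finger_force: 0.0
```

Run:
```python
from h import *
from plant import bot
o=bot.get_obs();print(o['tool_pos'],o['tcp_rot'],o['joint_positions'])
m=bot.camera_model("wrist");im=bot.capture("wrist")[:,:,::-1]
np.save("wlens.npy",m,allow_pickle=True);cv2.imwrite("pics/w1.png",im)
print(m,proj(m,[[472,-300,88],[472,-268,88],[504,-300,88]]))
```

```text
[ 439.6  -300.88  346.45] [-3.14  0.    0.  ] [-0.74  0.3   1.27 -0.    1.58  0.83]
{'mtx': array([[282.03,   0.  , 254.34],
       [  0.  , 282.03, 197.04],
       [  0.  ,   0.  ,   1.  ]]), 'xyz': array([ 508.97, -300.67,  505.06]), 'rotation': array([ 2.88,  0.  , -1.57])} [[254.08 146.72]
 [232.18 146.73]
 [254.06 124.11]]
```

View pics/w1.png

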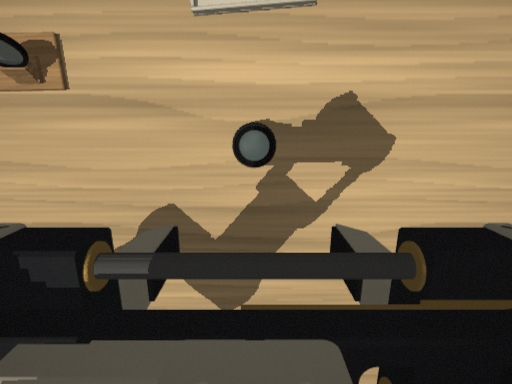

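The wrist view shows the lens from above at about (254,145), close to the predicted (254,147), with the rack corner at upper left. I'll fit the ring.

Run:
```python
from h import *
m=np.load("wlens.npy",allow_pickle=True).item()
g=cv2.cvtColor(cv2.imread("pics/w1.png"),6)[115:175,225:285]
big=cv2.resize(g,None,fx=4,fy=4,interpolation=cv2.INTER_CUBIC)
t=cv2.threshold(big,45,255,1)[1]
cs,h=cv2.findContours(t,cv2.RETR_CCOMP,cv2.CHAIN_APPROX_NONE)
for c in cs:
    if len(c)>60:
        e=cv2.fitEllipse(c); uv=np.array(e[0])/4+[225-.375,115-.375]
        print(uv,np.array(e[1])/4,ray(m,uv,88))
for z,r in((88,32),(88,29)):
    p=proj(m,[[472+r*np.cos(a),-300+r*np.sin(a),z] for a in np.linspace(0,6.28,40)]); print(p.mean(0),np.ptp(p,axis=0))
```

```text
[254.1 144.4] [42.91 44.34] [ 475.34 -300.03   88.  ]
[253.69 145.08] [30.88 31.38] [ 474.37 -299.43   88.  ]
[254.08 145.95] [43.72 44.26]
[254.08 146.04] [39.62 40.11]
```

Emit:
servo_tool --deltas '[[[0,-0.02,0],[0,0,0]],[[0,-0.036,0],[0,6,0]],[[0,-0.036,0],[0,6,0]],[[0,-0.036,0],[0,6,0]],[[0,-0.036,0],[0,6,0]],[[0,-0.036,0],[0,6,0]],[[0,-0.036,0],[0,6,0]],[[0,-0.036,0],[0,6,0]],[[0,-0.036,0],[0,6,0]],[[0,-0.036,0],[0,6,0]],[[0,-0.036,0],[0,6,0]],[[0,-0.036,0],[0,0,0]],[[0,-0.036,0],[0,0,0]],[[0,-0.036,0],[0,0,0]],[[0,-0.036,0],[0,0,0]],[[0,-0.036,0],[0,0,0]],[[0,-0.01,0],[0,0,0]],[[0,0,0],[0,0,0]]]'

```text
time: 4.53
tool_pos: [415.0, 141.9, 347.7]
tcp_rot: [-3.112, -0.945, 0.009]
contact_force: [-0.9, -0.8, -0.3]
grip_width: 91.9
finger_force: 0.0
```

Emit:
servo_tool --deltas '[[[-0.023,0,0.023],[0,0,0]],[[-0.023,0,0.023],[0,0,0]],[[-0.023,0,0.023],[0,0,0]],[[-0.023,0,0.023],[0,0,0]],[[-0.023,0,0.023],[0,0,0]],[[-0.021,0,0.021],[0,0,0]],[[0,0,0],[0,0,0]],[[0,0,0],[0,0,0]]]'

```text
time: 5.52
tool_pos: [418.4, 150.8, 252.2]
tcp_rot: [-3.136, -0.824, 0.01]
contact_force: [0.4, -0.3, 0.4]
grip_width: 91.6
finger_force: 0.0
```

Run:
```python
from h import *
from plant import bot
o=bot.get_obs();print(o['tool_pos'],o['tcp_rot'],o['joint_positions'])
m=bot.camera_model("wrist");im=bot.capture("wrist")[:,:,::-1]
np.save("wrack.npy",m,allow_pickle=True);cv2.imwrite("pics/w2.png",im)
print(m,proj(m,rackpts(596.86,164.97,.02,[bcentre(),[42.5,155,12],[-42.5,155,12]])))
```

```text
[418.4  150.78 252.2 ] [-3.14 -0.82  0.01] [ 0.34 -0.12  2.3  -1.    0.28  2.78]
{'mtx': array([[282.03,   0.  , 254.34],
       [  0.  , 282.03, 197.04],
       [  0.  ,   0.  ,   1.  ]]), 'xyz': array([349.26, 149.53, 411.6 ]), 'rotation': array([-2.58,  0.  , -1.56])} [[178.35 180.1 ]
 [159.38 178.57]
 [150.17 222.08]]
```

View pics/w2.png

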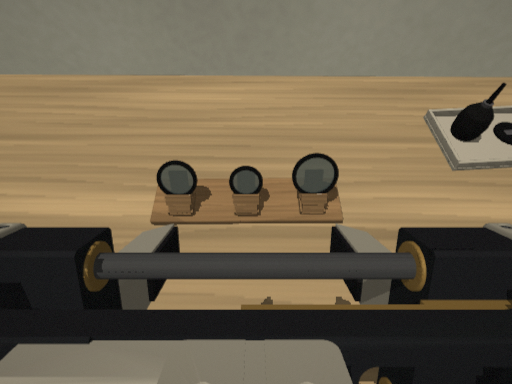

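The wrist view shows filter b at about (177,180), a at (246,182) and c at (315,174). The arm has stalled with j4 and j5 at their limits. I'll fit a kinematic model so I can choose a tilt that's reachable.

```bash
cat > k.py <<'E'
from h import *
import json
R_=Ro.from_euler
def fk(q,p):
    h,a0,L1,e,L2,Lt=p
    A=R_('z',q[0]);B=A*R_('y',q[1]);C=B*R_('y',q[2]);T=C*R_('z',q[3])*R_('y',q[4])*R_('z',q[5]+np.pi/2)
    return np.array([0,0,h])+A.apply([a0,0,0])+B.apply([0,0,L1])+C.apply([e,0,L2])+T.apply([0,0,Lt]),T
E
python3 - <<'E'
from k import *
from plant import bot
o=bot.get_obs()
D=[([-1.399,.342,1.524,0,1.275,-.146],[164.073,-498.723,226.741],1),([-.74,.3,1.27,0,1.58,.83],[439.6,-300.88,346.45],.2),(list(o['joint_positions']),list(o['tool_pos']),1)]
json.dump(D,open('D.json','w'))
T=fk(D[2][0],[0]*6)[1];print("R err deg",np.degrees((T.inv()*R_('xyz',o['tcp_rot'])).magnitude()))
p0=np.array([300,0,450,0,400,250])
f=lambda p:np.r_[np.concatenate([w*(fk(q,p)[0]-x) for q,x,w in D]),(p-p0)*.01]
r=least_squares(f,p0);print(r.x,r.fun); print(o['joint_positions'])
E
```

```text
R err deg 3.6027569430396737e-14
[230.15 455.6  134.2   87.7   46.42  24.47] [-75.26 -13.15   7.95  -7.94 -12.86 -20.05   1.89  -7.4   -3.93  -0.7
   4.56  -3.16   0.88  -3.54  -2.26]
[ 0.34 -0.12  2.3  -1.    0.28  2.78]
```

```bash
sed -i 's/h,a0,L1,e,L2,Lt=p/h,a0,L1,e,L2,Lt,d,w=p/; s/A.apply(\[a0,0,0\])/A.apply([a0,d,0])/; s/+T.apply/+(C*R_("z",q[3])).apply([0,w,0])+T.apply/' k.py
python3 - <<'E'
from k import *
D=json.load(open('D.json'))
for dw in (0,1):
    p0=np.array([300,0,450,0,400,250,75,0] if not dw else [300,0,450,0,400,250,0,75])
    W=np.array([.003,.1,.003,.05,.003,.003,.01 if not dw else 1,1 if not dw else .01])
    f=lambda p:np.r_[np.concatenate([w*(fk(q,p)[0]-x) for q,x,w in D]),(p-p0)*W]
    r=least_squares(f,p0);print(r.x,r.fun[:9])
    p1=p0*1.;
E
```

```text
[202.11  -3.62 515.13  34.17 376.54 318.15  76.42  -0.07] [-0.01 -0.21  0.27 -0.45  0.99 -0.85  0.04 -0.02 -0.1 ]
[132.31 182.51 456.    -0.08 193.25 269.97  13.25  65.79] [  2.79  -0.62   9.05  -2.2    3.31  -9.64   3.38 -15.87  -7.12]
```

```bash
cat >> k.py <<'E'
P=[202.11,-3.62,515.13,34.17,376.54,318.15,76.42,0]
lo=np.array([-2.53,-.77,.04,-1,.28,-3.11]);hi=np.array([2.53,2.02,2.7,4.14,2.66,3.11])
def ik(pos,Rm,p=P):
    best=None
    for s in ([0,.5,1.5,0,1.2,1.5],[0,.5,1.5,3.1,.8,-1.5],[0,.8,1.5,1.5,1,0],[0,.2,1.8,.5,.6,1.],[0,.5,1.5,-.5,.6,2],[0,.8,2.,3,.8,2]):
        s=np.array(s,float);s[0]=np.arctan2(pos[1],pos[0])
        def f(q):
            x,T=fk(q,p);return np.r_[(x-pos)/100,(T.inv()*Rm).as_rotvec()]
        r=least_squares(f,np.clip(s,lo+.01,hi-.01),bounds=(lo,hi))
        if best is None or r.cost<best.cost-1e-9:best=r
    return best.x,best.cost
def tool(tilt,yaw): # tilt deg outwards from down about tool y
    return R_('z',yaw)*R_('x',np.pi)*R_('y',np.radians(tilt))
E
python3 - <<'E'
from k import *
c=np.array([598.4,270,61.6])
for t in (60,50,40,30,20):
    for yaw in (.02,):
        T=tool(t,yaw);tz=T.apply([0,0,1])
        for back in (-16,100):
            q,e=ik(c-back*tz,T);print(t,back,q,round(e,5))
L=np.array([474,-300,122.])
for t in (0,10,20,30,40):   # final: tool z tilted back by t, any azimuth
    for az in (0,.8,1.57,-.8,-1.57,3.14):
        T=tool(-t,az);q,e=ik(L+16*T.apply([0,0,1]),T)
        if e<1e-6: print(t,az,q)
E
```

```text
60 -16 [ 0.49  0.74  2.1   3.72  0.79 -1.76] 0.0
60 100 [ 0.62  0.55  2.29  3.88  0.81 -1.8 ] 0.0
50 -16 [ 0.46  0.66  2.03  3.9   0.49 -1.98] 0.0
50 100 [ 0.55  0.43  2.18  4.14  0.48 -2.15] 4e-05
40 -16 [ 0.41  0.62  1.97  4.14  0.28 -2.25] 0.00129
40 100 [ 0.48  0.37  1.99 -1.    0.32  2.92] 0.00098
30 -16 [ 0.39  0.6   1.81 -0.66  0.3   2.54] 0.0
30 100 [ 0.44  0.38  1.85 -0.46  0.47  2.35] 0.0
20 -16 [ 0.36  0.62  1.67 -0.23  0.53  2.09] 0.0
20 100 [ 0.39  0.43  1.66 -0.18  0.74  2.05] 0.0
0 0 [-0.7   0.52  1.6  -0.    1.02  0.87]
0 0.8 [-0.7   0.52  1.6   0.    1.02  0.07]
0 1.57 [-0.7   0.52  1.6   0.    1.02 -0.7 ]
0 -0.8 [-0.7   0.52  1.6  -0.    1.02  1.67]
0 -1.57 [-0.7   0.52  1.6   0.    1.02  2.44]
10 0 [-0.64  0.6   1.47 -0.11  1.22  0.97]
10 0.8 [-0.61  0.55  1.57 -0.2   1.07  0.26]
10 1.57 [-0.62  0.48  1.68 -0.18  0.88 -0.51]
10 -0.8 [-0.71  0.61  1.45  0.02  1.26  1.65]
10 -1.57 [-0.77  0.57  1.52  0.14  1.18  2.31]
20 0 [-0.6   0.68  1.34 -0.2   1.41  1.03]
20 0.8 [-0.52  0.59  1.53 -0.37  1.14  0.43]
20 1.57 [-0.54  0.47  1.75 -0.43  0.78 -0.25]
20 -0.8 [-0.72  0.7   1.3   0.03  1.49  1.65]
20 -1.57 [-0.83  0.64  1.43  0.24  1.34  2.23]
30 0 [-0.56  0.78  1.21 -0.27  1.61  1.07]
30 0.8 [-0.45  0.64  1.49 -0.53  1.24  0.56]
30 1.57 [-0.46  0.48  1.82 -0.73  0.74  0.07]
30 -0.8 [-0.72  0.81  1.15  0.04  1.7   1.64]
30 -1.57 [-0.88  0.71  1.35  0.33  1.5   2.17]
40 0 [-0.53  0.88  1.08 -0.34  1.79  1.08]
40 0.8 [-0.38  0.71  1.45 -0.66  1.34  0.67]
40 -0.8 [-0.73  0.92  1.    0.05  1.92  1.64]
40 -1.57 [-0.92  0.8   1.27  0.4   1.66  2.14]
40 3.14 [-1.01  0.41  2.08  1.24  0.61  2.66]
```

Run:
```python
from k import *
from plant import bot
mw=np.load("wrack.npy",allow_pickle=True).item();mt=bot.camera_model("top")
def ell(img,win):
    x0,x1,y0,y1=win;g=cv2.cvtColor(cv2.imread(img),6)[y0:y1,x0:x1]
    b=cv2.resize(g,None,fx=4,fy=4,interpolation=cv2.INTER_CUBIC);t=cv2.threshold(b,38,255,1)[1]
    cs,_=cv2.findContours(t,cv2.RETR_EXTERNAL,cv2.CHAIN_APPROX_NONE);c=max(cs,key=cv2.contourArea);e=cv2.fitEllipse(c)
    return np.array(e[0])/4+[x0-.375,y0-.375],np.array(e[1])/4
F=[(105,33),(0,28),(-105,38)]
W=[ell("pics/w2.png",w) for w in((150,205,150,205),(222,270,155,205),(286,345,145,205))]
T=[ell("pics/top0.png",w) for w in((130,162,158,182),(175,200,160,182),(212,246,155,183))]
for a in W+T:print(*a)
Z=[bcentre(*f)+np.array([-3.5*c30,0,3.5*s30])*.3 for f in F]
for obs in (W,T,W+T):
    def f(p):
        X=rackpts(*p,Z);return np.r_[(proj(mw,X)-[w[0] for w in W]).ravel()*(obs is not T),(proj(mt,X)-[t[0] for t in T]).ravel()*(obs is not W)]
    r=least_squares(f,[597,165,.02]);print(r.x,r.fun,rackpts(*r.x,bcentre()))
```

```text
[176.5  178.54] [32.67 38.11]
[245.53 181.05] [27.66 31.06]
[314.74 174.3 ] [38.55 43.74]
[145.66 172.14] [16.55 24.91]
[187.67 172.6 ] [14.14 20.9 ]
[229.09 169.25] [19.2  27.91]
[600.26 167.72   0.02] [ 0.24  0.07  0.02 -0.07 -0.25  0.08 -0.    0.   -0.    0.   -0.    0.  ] [601.36 272.76  61.58]
[600.98 166.63   0.02] [ 0.   -0.    0.   -0.    0.   -0.    0.02 -0.   -0.01  0.01 -0.   -0.  ] [602.04 271.67  61.58]
[600.51 167.42   0.02] [ 0.45 -0.03  0.22 -0.2  -0.08 -0.08 -0.31  0.18 -0.33  0.19 -0.32  0.18] [601.56 272.47  61.58]
```

Emit:
servo_tool --deltas '[[[0,0,0],[0,-6.75,0]],[[0,0,0],[0,-6.75,0]],[[0,0,0],[0,-6.75,0]],[[0,0,0],[0,-6.75,0]],[[0,-0.02,0],[0,0,0]],[[0,-0.02,0],[0,0,0]],[[0,-0.02,0],[0,0,0]],[[0,-0.02,0],[0,0,0]],[[0,-0.02,0],[0,0,0]],[[0,-0.01,0],[0,0,0]],[[0,0,0],[0,0,0]]]'

```text
time: 6.95
tool_pos: [421.7, 253.2, 251.1]
tcp_rot: [3.127, -0.441, -0.0]
contact_force: [-0.4, -0.8, -0.6]
grip_width: 91.7
finger_force: 0.0
```

Run:
```python
from k import *
from plant import bot
o=bot.get_obs();print(o['tool_pos'],o['tcp_rot'],o['joint_positions'])
x,T=fk(o['joint_positions'],P);print("model err",x-o['tool_pos'])
D=json.load(open('D.json'));D.append((list(o['joint_positions']),list(o['tool_pos']),1));json.dump(D,open('D.json','w'))
```

```text
[421.7  253.2  251.13] [ 3.13 -0.44 -0.  ] [ 0.53  0.09  1.88 -0.32  0.82  2.28]
model err [-0.79 -0.46  0.6 ]
```

```bash
cat >> k.py <<'E'
def goto(o,pos,T):
    Rc=R_('xyz',o['tcp_rot']);rv=np.degrees((Rc.inv()*T).as_rotvec());s=T.inv().apply(np.array(pos)-o['tool_pos'])
    print("turn first deg",rv,"then shift mm (new axes)",s)
E
python3 - <<'E'
from k import *
from plant import bot
o=bot.get_obs();T=tool(20,.02);tz=T.apply([0,0,1]);c=np.array([601.6,272.3,61.6])
goto(o,c-75*tz,T);goto(o,c+15*tz,T)
E
```

```text
turn first deg [ 1.27 -5.24 -1.12] then shift mm (new axes) [104.55 -15.5  164.75]
turn first deg [ 1.27 -5.24 -1.12] then shift mm (new axes) [104.55 -15.5  254.75]
```

Emit:
servo_tool --deltas '[[[0,0,0],[1.3,-5.2,-1.1]],[[0.0174,-0.0026,0.0275],[0,0,0]],[[0.0174,-0.0026,0.0275],[0,0,0]],[[0.0174,-0.0026,0.0275],[0,0,0]],[[0.0174,-0.0026,0.0275],[0,0,0]],[[0.0174,-0.0026,0.0275],[0,0,0]],[[0.0174,-0.0026,0.0275],[0,0,0]],[[0,0,0],[0,0,0]],[[0,0,0],[0,0,0]]]'

```text
time: 8.07
tool_pos: [575.7, 270.9, 132.3]
tcp_rot: [-3.141, -0.35, 0.018]
contact_force: [-0.8, -0.7, -0.2]
grip_width: 91.8
finger_force: 0.0
```

Run:
```python
from k import *
from plant import bot
o=bot.get_obs();T=tool(20,.02);tz=T.apply([0,0,1]);c=np.array([601.6,272.3,61.6])
print(o['joint_positions'],o['tool_pos']);goto(o,c-75*tz,T);goto(o,c+15*tz,T)
m=bot.camera_model("wrist");im=bot.capture("wrist")[:,:,::-1].copy()
np.save("w3.npy",m,allow_pickle=True);cv2.imwrite("pics/w3.png",im)
X=rackpts(600.5,167.4,.02,[bcentre()]);f=Ro.from_euler('z',.02)
ring=[X[0]+f.apply(30*np.array([np.sin(a)*s30,np.cos(a),np.sin(a)*c30])+3.5*np.array([-c30,0,s30])) for a in np.linspace(0,6.28,60)]
for q in proj(m,ring):cv2.circle(im,tuple(int(v) for v in np.round(q)),0,(0,0,255),-1)
print(proj(m,X));cv2.imwrite("pics/w3o.png",cv2.resize(im[60:340,110:400],None,fx=2,fy=2))
```

```text
[ 0.38  0.48  1.64 -0.19  0.69  2.06] [575.66 270.9  132.32]
turn first deg [ 0.   -0.03 -0.1 ] then shift mm (new axes) [ 0.2  -0.88  0.34]
turn first deg [ 0.   -0.03 -0.1 ] then shift mm (new axes) [ 0.2  -0.88 90.34]
[[253.56 203.65]]
```

View pics/w3o.png

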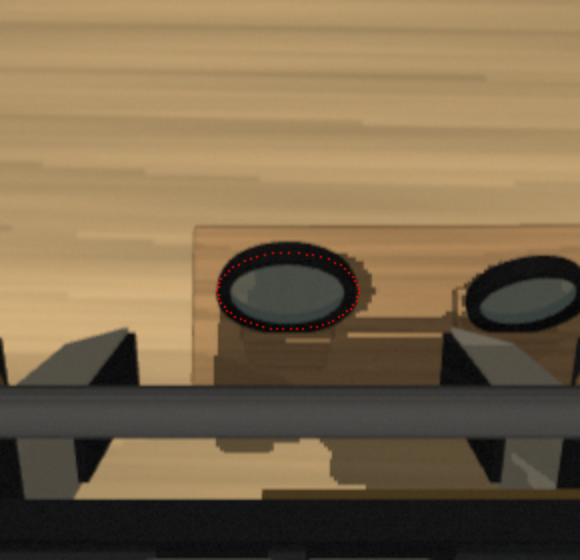

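The overlay matches the rim to within about 1 px, with the filter at crop (287,290), midway between the fingers. I'll descend and grip.

Emit:
servo_tool --deltas '[[[0,-0.0009,0.018],[0,0,0]],[[0,0,0.018],[0,0,0]],[[0,0,0.018],[0,0,0]],[[0,0,0.018],[0,0,0]],[[0,0,0.012],[0,0,0]],[[0,0,0.006],[0,0,0]],[[0,0,0],[0,0,0]]]'

```text
time: 9.0
tool_pos: [606.9, 272.9, 47.0]
tcp_rot: [-3.141, -0.349, 0.019]
contact_force: [-0.9, -0.8, -0.6]
grip_width: 92.1
finger_force: 0.0
```

Emit:
servo_tool --deltas '[[[0,0,0],[0,0,0]],[[0,0,0],[0,0,0]],[[0,0,0],[0,0,0]],[[0,0,0],[0,0,0]],[[0,0,0],[0,0,0]],[[0,0,0],[0,0,0]]]' --fingers 0.5

```text
time: 9.75
tool_pos: [607.0, 273.0, 47.7]
tcp_rot: [-3.141, -0.35, 0.019]
contact_force: [-2.2, -0.9, 3.9]
grip_width: 58.5
finger_force: 30.0
```

Emit:
servo_tool --deltas '[[[0.0023,0,-0.0019],[0,0,0]],[[0.0038,0,-0.0032],[0,0,0]],[[0.0054,0,-0.0045],[0,0,0]],[[0.0077,0,-0.0064],[0,0,0]],[[0.0077,0,-0.0064],[0,0,0]],[[0.0077,0,-0.0064],[0,0,0]],[[0.0077,0,-0.0064],[0,0,0]],[[0.0,0,-0.008],[0,0,0]],[[0.0,0,-0.02],[0,0,0]],[[0.0,0,-0.02],[0,0,0]],[[0,0,-0.02],[0,0,0]],[[0,0,0],[0,0,0]],[[0,0,0],[0,0,0]]]'

```text
time: 11.38
tool_pos: [611.0, 272.9, 158.6]
tcp_rot: [-3.141, -0.349, 0.019]
contact_force: [0.3, -1.1, -0.1]
grip_width: 59.2
finger_force: 30.0
```

Run:
```python
from k import *
from plant import bot
o=bot.get_obs();print(o['joint_positions'],o['tool_pos'],o['tcp_rot'],o['grip_width'],o['contact_force'])
m=bot.camera_model("wrist");im=bot.capture("wrist")[:,:,::-1].copy()
np.save("w4.npy",m,allow_pickle=True);cv2.imwrite("pics/w4.png",im)
T=R_('xyz',o['tcp_rot']); c=o['tool_pos']-15*T.apply([0,0,1])
f=Ro.from_euler('z',.02)
for s,col in((3.5,(0,0,255)),(-3.5,(0,255,0))):
  ring=[c+f.apply(30*np.array([np.sin(a)*s30,np.cos(a),np.sin(a)*c30])+s*np.array([-c30,0,s30])) for a in np.linspace(0,6.28,60)]
  for q in proj(m,ring):cv2.circle(im,tuple(int(v) for v in np.round(q)),0,col,-1)
cv2.imwrite("pics/w4o.png",cv2.resize(im[130:330,150:350],None,fx=3,fy=3))
```

```text
[ 0.36  0.5   1.52 -0.16  0.79  2.01] [611.03 272.92 158.64] [-3.14 -0.35  0.02] 59.22907117709991 [ 0.28 -1.06 -0.05]
```

View pics/w4o.png

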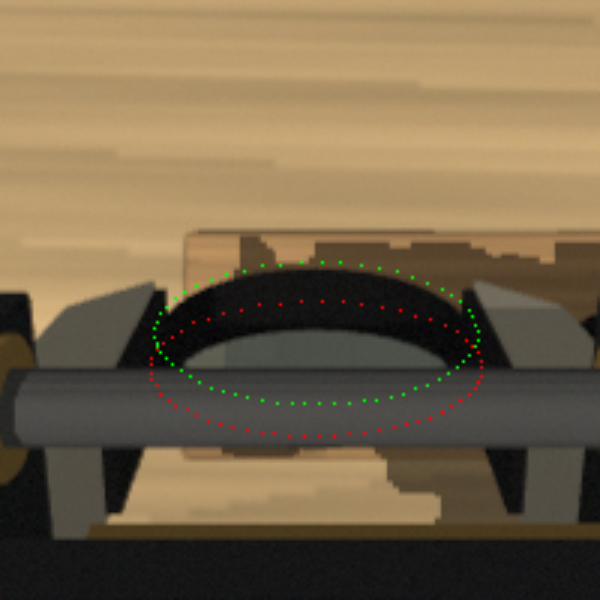

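The filter is held: its rim's top edge in the crop is at y≈270 against the predicted 262, with the pads on the rim sides at x≈155 and 480. I'll estimate the slip in tilt by fitting the rim edges, with the inner edge calibrated on the earlier picture.

Run:
```python
from k import *
A=np.linspace(0,2*np.pi,721)
def ringpts(c,tilt,r,s,yaw=.02): # tilt deg: lean from upright toward +x
    t=np.radians(tilt);f=Ro.from_euler('z',yaw)
    return c+f.apply(np.c_[r*np.sin(A)*np.sin(t)-s*np.cos(t),r*np.cos(A),r*np.sin(A)*np.cos(t)+s*np.sin(t)])
def top(m,c,tilt,rings,us,low=False):
    out=[]
    for r,s in rings:
        q=proj(m,ringpts(c,tilt,r,s));k=q[:,1]<np.median(q[:,1]) if not low else q[:,1]>np.median(q[:,1])
        o=np.argsort(q[k,0]);out.append(np.interp(us,q[k,0][o],q[k,1][o]))
    return np.max(out,0) if low else np.min(out,0)
OUT=[(30,3.5),(30,-3.5),(29,-6)]
def edges(img,us,ymid,n=40):
    g=cv2.GaussianBlur(cv2.cvtColor(cv2.imread(img),6),(1,1),0).astype(float)
    o,i=[],[]
    for u in us:
        col=g[:,u]; dy=np.diff(col)
        seg=range(ymid-n,ymid)
        dark=[y for y in range(ymid-n,ymid) if col[y]<36]
        y0,y1=dark[0],[y for y in dark][-1]
        th=lambda a,b,lev:a+(col[a]-lev)/(col[a]-col[b])*(b-a)
        o.append(th(y0-1,y0,40));i.append(th(y1,y1+1,40))
    return np.array(o),np.array(i)
m3=np.load("w3.npy",allow_pickle=True).item();m4=np.load("w4.npy",allow_pickle=True).item()
us3=np.arange(240,268,2);o3,i3=edges("pics/w3.png",us3,205,30)
us4=np.arange(225,285,4);o4,i4=edges("pics/w4.png",us4,245,35)
print(o3,i3);print(o4,i4)
c3=np.array([601.6,272.3,61.6]);f=Ro.from_euler('z',.02)
sh=lambda c,a,b:c+f.apply([a,0,b])
# calibrate: shift (x,z combo along image vertical -> x only) and inner radius at s=3.5
r=least_squares(lambda p:np.r_[top(m3,sh(c3,p[0],0),30,OUT,us3)-o3,top(m3,sh(c3,p[0],0),30,[(p[1],3.5)],us3)-i3],[0,26]);print("cal",r.x,np.abs(r.fun).max());ri=r.x[1]
T=tool(20,.019);c4=np.array([611.03,272.92,158.64])-15*T.apply([0,0,1])
tx=T.apply([1,0,0])
for tl in (30,):
  g=lambda p:np.r_[top(m4,c4+p[0]*tx,p[1],OUT,us4)-o4,top(m4,c4+p[0]*tx,p[1],[(ri,3.5)],us4)-i4]
  r=least_squares(g,[0,30]);print("held",r.x,np.abs(r.fun).max())
  print("tilt30 resid",least_squares(lambda p:g([p[0],30]),[0]).fun)
```

```text
[182.51 181.75 181.7  181.5  181.47 180.95 180.93 180.76 180.92 180.91
 181.54 181.66 181.74 182.63] [193.48 192.87 192.63 192.33 192.   192.   191.65 191.71 191.93 191.88
 192.29 192.57 192.88 193.61]
[223.76 222.32 221.31 220.52 220.16 219.57 219.49 219.44 219.49 219.57
 219.68 220.34 220.61 221.55 222.39] [243.3  242.19 241.29 240.69 240.21 239.7  239.54 239.33 239.36 239.57
 239.68 240.39 240.71 241.6  242.58]
cal [-2.92 27.35] 0.44969545064680005
held [-1.2 25.6] 0.7656458554363326
tilt30 resid [ 0.29  0.59  0.67  0.72  0.49  0.66  0.46  0.37  0.31  0.37  0.53  0.27
  0.57  0.38  0.45 -0.41 -0.36 -0.32 -0.4  -0.46 -0.34 -0.44 -0.37 -0.4
 -0.49 -0.35 -0.69 -0.49 -0.7  -0.83]
```

Emit:
servo_tool --deltas '[[[-0.005,0,-0.012],[0,0,0]],[[-0.009,0,-0.0245],[0,0,0]],[[-0.009,0,-0.0245],[0,0,0]],[[-0.009,0,-0.0245],[0,0,0]],[[-0.009,0,-0.0245],[0,0,0]],[[-0.009,0,-0.0245],[0,0,0]],[[-0.004,0.012,-0.0125],[0,0,0]],[[0,0.02,0],[0,0,0]],[[0,0.03,0],[0,-6,0]],[[0,0.03,0],[0,-6,0]],[[0,0.03,0],[0,-6,0]],[[0,0.03,0],[0,-6,0]],[[0,0.03,0],[0,-6,0]],[[0,0.03,0],[0,-6,0]],[[0,0.03,0],[0,-6,0]],[[0,0.03,0],[0,-6,0]],[[0,0.03,0],[0,-6,0]],[[0,0.03,0],[0,-6,0]]]'

```text
time: 13.68
tool_pos: [516.3, -62.6, 277.9]
tcp_rot: [-3.139, 0.701, 0.019]
contact_force: [0.2, 0.5, -0.7]
grip_width: 58.9
finger_force: 30.0
```

Emit:
servo_tool --deltas '[[[0,0.035,0],[0,0,0]],[[0,0.035,0],[0,0,0]],[[0,0.035,0],[0,0,0]],[[0,0.035,0],[0,0,0]],[[0,0.035,0],[0,0,0]],[[0,0.03,0],[0,-1,0]],[[0,0.024,0],[0,0,0]],[[0,0.012,0],[0,0,0]],[[0,0,0],[0,0,0]],[[0,0,0],[0,0,0]],[[0,0,0],[0,0,0]]]'

```text
time: 15.05
tool_pos: [521.2, -301.0, 278.4]
tcp_rot: [-3.141, 0.715, 0.021]
contact_force: [0.0, 0.4, -0.5]
grip_width: 58.9
finger_force: 30.0
```

Run:
```python
from k import *
from plant import bot
o=bot.get_obs();print(o['joint_positions'],o['tool_pos'],o['tcp_rot'],o['grip_width'],o['contact_force'])
T=tool(-41,0);tz=T.apply([0,0,1]);goto(o,np.array([474,-300,88+36+40])+15*tz,T)
ims=[]
for n in("scene","top","wrist"):
    m=bot.camera_model(n);np.save(n+"5.npy",m,allow_pickle=True);im=bot.capture(n)[:,:,::-1].copy();cv2.imwrite(f"pics/{n}5.png",im)
    u,v=proj(m,o['tool_pos'])[0].astype(int);print(n,u,v)
    if n!="wrist":
        ims.append(cv2.resize(im[max(v-35,0):v+45,max(u-50,0):u+50],(375,300),interpolation=cv2.INTER_CUBIC))
    else: w=cv2.resize(im[100:300,100:400],(450,300))
o=np.zeros((600,750,3),np.uint8);o[:300,:375]=ims[0];o[:300,375:]=ims[1];o[300:,:450]=w
cv2.imwrite("pics/v5.png",cv2.convertScaleAbs(o,alpha=1.5))
```

```text
[-0.48  0.92  0.56 -0.42  2.27  0.9 ] [ 521.24 -300.98  278.35] [-3.14  0.71  0.02] 58.90527138913549 [ 0.03  0.37 -0.52]
turn first deg [ 0.72 -0.06  0.9 ] then shift mm (new axes) [ 39.37  -0.98 132.3 ]
scene 132 95
top 406 194
wrist 254 238
```

View pics/v5.png

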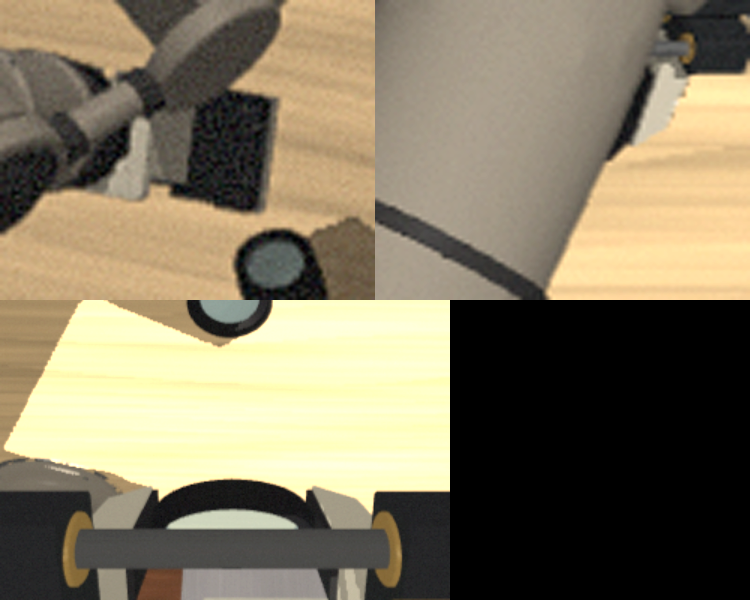

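The wrist view shows the filter held with its glass bright and clear and the lens ahead of it; the arm hides the other two views. I'll refine the held tilt using this higher-contrast picture and a full-ellipse calibration.

Run:
```python
from k import *
A=np.linspace(0,2*np.pi,721)
def rp(c,Rm,r,s): return c+Rm.apply(np.c_[r*np.cos(A),r*np.sin(A),0*A+s])
def top(m,c,Rm,rings,us,low=False):
    out=[]
    for r,s in rings:
        q=proj(m,rp(c,Rm,r,s));k=(q[:,1]>np.median(q[:,1]))==low
        o=np.argsort(q[k,0]);out.append(np.interp(us,q[k,0][o],q[k,1][o]))
    return np.max(out,0) if low else np.min(out,0)
OUT=[(30,3.5),(30,-3.5),(29,-6)]
Rrack=R_('z',.02)*Ro.from_matrix(np.array([[0,s30,-c30],[-1,0,0],[0,c30,s30]]))
def runs(img,us,y0,y1,lev=40):
    g=cv2.cvtColor(cv2.imread(img),6).astype(float);R=[]
    for u in us:
        col=g[:,u];x=[a+(col[a]-lev)/(col[a]-col[a+1]) for a in range(y0,y1) if (col[a]-lev)*(col[a+1]-lev)<0];R.append(x)
    return R
m3=np.load("w3.npy",allow_pickle=True).item();m5=np.load("wrist5.npy",allow_pickle=True).item()
us3=np.arange(236,272,2);r3=runs("pics/w3.png",us3,170,228)
print([len(x) for x in r3]);ok=[i for i,x in enumerate(r3) if len(x)>=3];u=us3[ok];E=np.array([r3[i][:3] for i in ok])
def f3(p):
    c=np.array([601.6,272.3,61.6])+p[:3]
    return np.r_[top(m3,c,Rrack,OUT,u)-E[:,0],top(m3,c,Rrack,[(p[3],3.5)],u)-E[:,1],top(m3,c,Rrack,[(p[3],3.5)],u,True)-E[:,2],(p[2]-0)/3,p[1]]
r=least_squares(f3,[0,0,0,26]);print("cal",r.x,np.sqrt(np.mean(r.fun**2)));ri=r.x[3]
T5=R_('xyz',np.array([-3.141,.7145,.021]));p5=np.array([521.24,-300.98,278.35])
us5=np.arange(214,296,3);r5=runs("pics/wrist5.png",us5,205,252);print([len(x) for x in r5])
ok=[i for i,x in enumerate(r5) if len(x)>=2];u5=us5[ok];E5=np.array([r5[i][:2] for i in ok])
G=tool(20,.02).inv()*Rrack  # filter in tool if undisturbed
def f5(p,tl=None):
    t=p[3] if tl is None else tl
    c=p5+T5.apply([p[0],p[1],-15+p[2]]);Rm=T5*R_('y',np.radians(t))*G
    return np.r_[top(m5,c,Rm,OUT,u5)-E5[:,0],top(m5,c,Rm,[(p[4],3.5)],u5)-E5[:,1],(p[2])/4,(p[4]-ri)*2]
r=least_squares(f5,[0,0,0,0,ri]);print("held dx dy dz dtilt ri",r.x,np.sqrt(np.mean(r.fun**2)))
for t in(-6,-3,0,3):
    r=least_squares(lambda p:f5(p,t),[0,0,0,0,ri]);print(t,r.x,np.sqrt(np.mean(r.fun**2)))
    nz=(T5*R_('y',np.radians(t))*G).apply([0,0,1]);print("  normal",nz)
# lens in same picture
print("lens pred px",proj(m5,[[474,-300,88],[442,-300,88],[506,-300,88]]))
```

```text
[4, 4, 4, 4, 4, 4, 3, 3, 4, 4, 4, 4, 4, 4, 4, 4, 4, 4]
cal [-1.82 -0.54 -5.9  22.46] 5.332644538016329
[2, 2, 2, 2, 2, 2, 2, 2, 2, 2, 2, 2, 2, 2, 2, 2, 2, 2, 2, 2, 2, 2, 2, 2, 2, 2, 2, 2]
held dx dy dz dtilt ri [-6.32 -0.05 15.11  5.55 25.35] 0.9998625143493376
-6 [-5.25 -0.03  0.01  7.99 26.27] 1.1848056697319007
  normal [0.12 0.   0.99]
-3 [-5.71 -0.04  4.31  0.   26.1 ] 1.1169950209092399
  normal [0.07 0.   1.  ]
0 [ -8.18   0.47  14.67 -21.75  24.98] 1.4025452809949295
  normal [ 0.02 -0.    1.  ]
3 [-6.31 -0.05 12.3  17.7  25.6 ] 1.0143308684051369
  normal [-0.04 -0.    1.  ]
lens pred px [[253.02 102.16]
 [252.62 124.22]
 [253.5   76.06]]
```

The fit is ill-conditioned. Instead I'll swing the tool about the vertical so it comes from the -y side. That clears the scene and top cameras' view of the filter and lens.

Emit:
servo_tool --deltas '[[[-0.018,0,0.015],[0,0,0]],[[-0.018,0,0.015],[0,0,0]],[[0,0,0],[4.9,0,5.7]],[[0,0,0],[4.9,0,5.7]],[[0,0,0],[4.9,0,5.7]],[[0,0,0],[4.9,0,5.7]],[[0,0,0],[4.9,0,5.7]],[[0,0,0],[4.9,0,5.7]],[[0,0,0],[4.9,0,5.7]],[[0,0,0],[4.9,0,5.7]],[[0,0,0],[4.9,0,5.7]],[[0,0,0],[4.9,0,5.7]],[[0,0,0],[4.9,0,5.7]],[[0,0,0],[4.9,0,5.7]],[[0,0,0],[0,0,0]],[[0,0,0],[0,0,0]]]'

```text
time: 17.2
tool_pos: [474.3, -302.6, 279.1]
tcp_rot: [3.136, 0.71, -1.556]
contact_force: [0.3, 0.1, -0.3]
grip_width: 58.9
finger_force: 30.0
```

Run:
```python
from k import *
from plant import bot
o=bot.get_obs();print(o['joint_positions'],o['tool_pos'],o['tcp_rot'],o['grip_width'],o['contact_force'])
T=tool(-41,-1.57);tz=T.apply([0,0,1]);goto(o,np.array([474,-300,88+36+30])+15*tz,T)
```

```text
[-0.93  0.7   1.    0.44  2.02  2.28] [ 474.3  -302.59  279.14] [ 3.14  0.71 -1.56] 58.91877342684571 [ 0.29  0.1  -0.27]
turn first deg [ 0.84 -0.31  0.59] then shift mm (new axes) [ 80.14   0.3  111.14]
```

Emit:
servo_tool --deltas '[[[0,0,0],[0.8,-0.3,0.6]],[[0.01,0,0.0139],[0,0,0]],[[0.01,0,0.0139],[0,0,0]],[[0.01,0,0.0139],[0,0,0]],[[0.01,0,0.0139],[0,0,0]],[[0.01,0,0.0139],[0,0,0]],[[0.01,0,0.0139],[0,0,0]],[[0.01,0,0.0139],[0,0,0]],[[0.01,0,0.0139],[0,0,0]],[[0,0,0],[0,0,0]],[[0,0,0],[0,0,0]]]'

```text
time: 18.58
tool_pos: [474.2, -290.4, 143.0]
tcp_rot: [3.141, 0.715, -1.573]
contact_force: [0.1, -0.5, -0.5]
grip_width: 58.9
finger_force: 30.0
```

Run:
```python
from k import *
from plant import bot
o=bot.get_obs();print(o['tool_pos'],o['tcp_rot'],o['grip_width'],o['contact_force'])
T=R_('xyz',o['tcp_rot']);c=o['tool_pos']-15*T.apply([0,0,1]);print("c",c)
can=np.zeros((600,800,3),np.uint8);A=np.linspace(0,6.28,60)
for i,n in enumerate(("scene","top")):
    m=bot.camera_model(n);np.save(n+"6.npy",m,allow_pickle=True);im=bot.capture(n)[:,:,::-1].copy();cv2.imwrite(f"pics/{n}6.png",im)
    u,v=proj(m,c)[0].astype(int);S=8;x0,y0=u-25,v-27
    cr=cv2.resize(im[y0:y0+62,x0:x0+50],None,fx=S,fy=S,interpolation=cv2.INTER_CUBIC)
    cr=cv2.convertScaleAbs(cr,alpha=2)
    for cc,r,z,col in((c,30,3.5,(0,0,255)),(np.array([474,-300,88]),32,0,(0,255,0))):
        for q in proj(m,cc+np.c_[r*np.cos(A),r*np.sin(A),0*A+z]):cv2.circle(cr,tuple(int(t) for t in (q-[x0,y0]+.5)*S),1,col,-1)
    can[:496,i*400:i*400+400]=cr
cv2.imwrite("pics/v6.png",can)
```

```text
[ 474.2  -290.35  142.96] [ 3.14  0.72 -1.57] 58.864925183772996 [ 0.05 -0.48 -0.48]
c [ 474.19 -300.19  154.28]
```

View pics/v6.png

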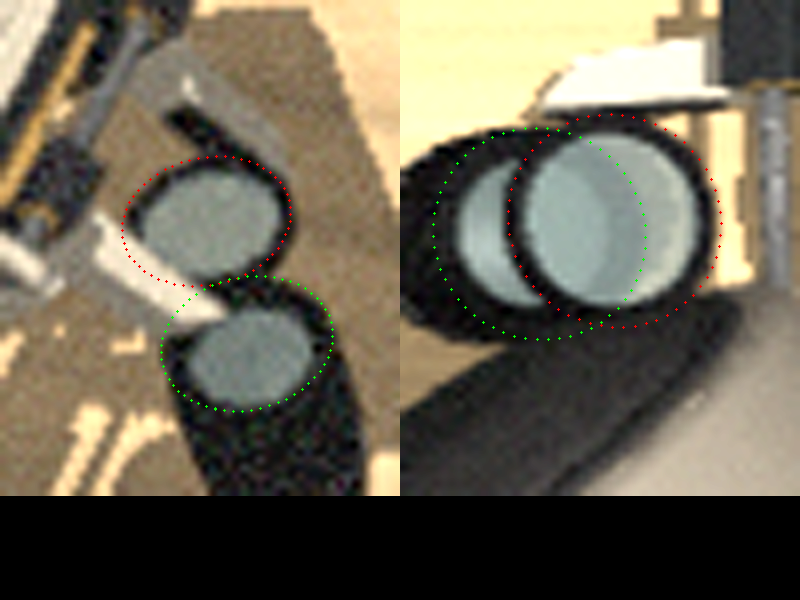

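The left (scene) crop shows the filter glass at about (213,225) on the predicted red ring, above the lens at (250,345). In the right (top) crop the filter is at about (612,220) and the lens at (540,235). I'll fit the glass rims in both views for levelness and centring.

```bash
cat > lev.py <<'E'
from k import *
def contour(img,uv,half,lev):
    g=cv2.cvtColor(cv2.imread(img),6);x0,y0=np.round(uv).astype(int)-half
    b=cv2.GaussianBlur(cv2.resize(g[y0:y0+2*half,x0:x0+2*half],None,fx=6,fy=6,interpolation=cv2.INTER_CUBIC),(7,7),0)
    _,lab=cv2.connectedComponents((b>lev).astype(np.uint8));k=lab[6*half,6*half]
    mk=cv2.morphologyEx((lab==k).astype(np.uint8),cv2.MORPH_OPEN,np.ones((25,25)))
    cs,_=cv2.findContours(mk,0,1);c=max(cs,key=cv2.contourArea)
    c=cv2.convexHull(c) if False else c
    e=cv2.fitEllipse(c);return c[:,0]/6.+[x0-.4167,y0-.4167],e
def inplane(m,uv,c,n):
    d=np.c_[uv,np.ones(len(uv))]@np.linalg.inv(m['mtx']).T@rot(m['rotation']).T
    return m['xyz']+d*(((c-m['xyz'])@n)/(d@n))[:,None]
def fit(obs,c0,r0,pz=3.):
    def f(p):
        n=np.array([p[3],p[4],1]);n/=np.linalg.norm(n);c=c0+p[:3];R=[]
        for i,(m,uv) in enumerate(obs):
            cc=c+(np.array([p[6],p[7],0]) if i else 0)  # camera misregistration
            X=inplane(m,uv,cc,n);R.append((np.linalg.norm(X-cc,axis=1)-p[5])*np.sqrt(60/len(uv)))
        return np.r_[np.concatenate(R),p[2]*.5*6,p[6]*2,p[7]*2]
    r=least_squares(f,[0,0,0,0,0,r0,0,0],loss='soft_l1');p=r.x
    print("c",c0+p[:3],"tilt deg x,y",np.degrees(p[3:5]),"r",p[5],"mis",p[6:],"rms",np.sqrt(np.mean(r.fun**2)));return p
E
python3 - <<'E'
from lev import *
ms,mt=[np.load(n+"6.npy",allow_pickle=True).item() for n in("scene","top")]
for name,c,r in(("filter",np.array([474.2,-300.2,156]),26),("lens",np.array([474.,-300,86]),23)):
    obs=[]
    for n,m in(("scene",ms),("top",mt)):
        if name=="lens" and n=="top": img,m2="pics/top0.png",mt
        else: img=f"pics/{n}6.png"
        uv,e=contour(img,proj(m,c)[0],16,34);print(name,n,len(uv),np.array(e[1])/6,e[2],uv.min(0),uv.max(0));obs.append((m,uv))
    fit(obs,c,r);fit(obs[:1],c,r);
E
```

```text
filter scene 1371 [33.04 36.22] 35.950984954833984 [132.58  96.58] [164.42 128.42]
filter top 379 [21.46 22.46] 120.25959014892578 [375.92 210.25] [397.75 231.58]
c [ 478.55 -302.39  156.75] tilt deg x,y [69.12 40.42] r 36.54140498330488 mis [-2.61  0.46] rms 2.8957729613675878
c [ 478.04 -304.3   156.66] tilt deg x,y [45.59 31.51] r 41.7694646364504 mis [0. 0.] rms 2.687896319746149
lens scene 816 [24.35 32.47] 7.570926189422607 [138.58 112.58] [162.25 144.42]
lens top 322 [18.45 19.14] 104.9872817993164 [367.75 213.42] [386.42 231.58]
c [ 475.05 -317.02   90.67] tilt deg x,y [53.89 35.23] r 29.71658500407729 mis [-0.12 18.97] rms 3.684010382154096
c [ 472.82 -316.28   93.92] tilt deg x,y [37.75 34.08] r 36.29541052562116 mis [0. 0.] rms 3.846887521187234
```

Run:
```python
s=open('lev.py').read()
s=s.replace("g=cv2.cvtColor(cv2.imread(img),6);","I=cv2.imread(img);g=cv2.cvtColor(I,6);D=I[:,:,0].astype(float)-I[:,:,2];g=np.where(cv2.blur(D,(3,3))>(5 if 'scene' in img else -999),g,0).astype(np.uint8);")
open('lev.py','w').write(s)
from lev import *
ms,mt=[np.load(n+"6.npy",allow_pickle=True).item() for n in("scene","top")]
for n in("scene6",):
    I=cv2.imread(f"pics/{n}.png").astype(int);u,v=proj(ms,[474.2,-300.2,156])[0].astype(int);print(u,v,[tuple(I[v,u+k]) for k in range(-14,15,2)])
for name,c,r in(("filter",np.array([474.2,-300.2,156]),26),("lens",np.array([474.,-300,86]),23)):
  for lev in (45,55):
    obs=[]
    for n,m in(("scene",ms),("top",mt)):
        img="pics/top0.png" if name=="lens" and n=="top" else f"pics/{n}6.png"
        uv,e=contour(img,proj(m,c)[0],16,lev if n=="scene" else 34);print(name,n,len(uv),np.array(e[1])/6,e[2],uv.min(0),uv.max(0));obs.append((m,uv))
    fit(obs,c,r);fit(obs[:1],c,r);fit(obs[1:],c,r)
```

```text
149 113 [(np.int64(71), np.int64(78), np.int64(82)), (np.int64(82), np.int64(96), np.int64(102)), (np.int64(37), np.int64(47), np.int64(54)), (np.int64(30), np.int64(28), np.int64(27)), (np.int64(66), np.int64(72), np.int64(70)), (np.int64(72), np.int64(78), np.int64(76)), (np.int64(64), np.int64(73), np.int64(69)), (np.int64(67), np.int64(73), np.int64(71)), (np.int64(68), np.int64(75), np.int64(70)), (np.int64(69), np.int64(73), np.int64(71)), (np.int64(67), np.int64(70), np.int64(69)), (np.int64(76), np.int64(79), np.int64(77)), (np.int64(19), np.int64(20), np.int64(21)), (np.int64(37), np.int64(47), np.int64(57)), (np.int64(41), np.int64(52), np.int64(63))]
filter scene 764 [37.67 37.67] 0.0 [132.58  96.58] [164.42 128.42]
filter top 379 [21.46 22.46] 120.25959014892578 [375.92 210.25] [397.75 231.58]
c [ 481.98 -296.88  168.36] tilt deg x,y [96.21 53.52] r 49.67266654817592 mis [  0.26 -21.21] rms 4.576422247674593
c [ 471.87 -303.53  156.11] tilt deg x,y [43.08 30.69] r 50.47511926938508 mis [0. 0.] rms 1.6106557148509717
c [ 474.63 -299.67  156.  ] tilt deg x,y [1.64 3.91] r 2
[... 805 characters left out ...]
73.37 -299.8    86.11] tilt deg x,y [40.03 28.3 ] r 53.000975610225034 mis [0. 0.] rms 1.686371424952296
c [ 474.48 -298.55   86.  ] tilt deg x,y [-2.95  8.82] r 22.336212701676384 mis [0. 0.] rms 0.12206007136333237
lens scene 764 [37.67 37.67] 0.0 [138.58 112.58] [170.42 144.42]
lens top 322 [18.45 19.14] 104.9872817993164 [367.75 213.42] [386.42 231.58]
c [ 483.75 -293.17   99.37] tilt deg x,y [102.06  49.88] r 54.164688943787205 mis [  0.37 -33.62] rms 5.019489377276089
c [ 473.37 -299.8    86.11] tilt deg x,y [40.03 28.3 ] r 53.000975610225034 mis [0. 0.] rms 1.686371424952296
c [ 474.48 -298.55   86.  ] tilt deg x,y [-2.95  8.82] r 22.336212701676384 mis [0. 0.] rms 0.12206007136333237
```

```bash
sed -i 's/>(5 if/>(-8 if/' lev.py
python3 - <<'E'
from lev import *
ms,mt=[np.load(n+"6.npy",allow_pickle=True).item() for n in("scene","top")]
for name,c,r in(("filter",np.array([474.2,-300.2,156]),24.6),("lens",np.array([474.,-300,86]),22.3)):
  for lev in (45,52):
    uv,e=contour("pics/scene6.png",proj(ms,c)[0],16,lev);print(name,len(uv),np.array(e[1])/6,e[2],uv.min(0),uv.max(0))
    fit([(ms,uv)],c,r)
    A=np.linspace(0,6.28,90)
    q=cv2.fitEllipse(proj(ms,c+np.c_[r*np.cos(A),r*np.sin(A),0*A]).astype(np.float32));print("  level would be",q)
E
```

```text
filter 262 [12.36 16.31] 81.68307495117188 [141.92 107.42] [157.75 119.75]
c [ 473.58 -298.63  156.  ] tilt deg x,y [0.08 3.45] r 22.78100398826823 mis [0. 0.] rms 0.3727991838189868
  level would be ((149.45277404785156, 113.55361938476562), (12.985044479370117, 17.47996711730957), 76.80522918701172)
filter 253 [11.95 15.97] 81.52355194091797 [142.08 107.58] [157.58 119.58]
c [ 473.7  -298.62  156.  ] tilt deg x,y [-0.65  3.03] r 22.318414582938274 mis [0. 0.] rms 0.35643117595589247
  level would be ((149.45277404785156, 113.55361938476562), (12.985044479370117, 17.47996711730957), 76.80522918701172)
lens 231 [11.49 14.15] 74.78596496582031 [148.42 124.58] [161.75 135.75]
c [ 478.45 -296.37   86.  ] tilt deg x,y [4.65 1.54] r 20.756543934542748 mis [0. 0.] rms 0.33464151971736106
  level would be ((154.52369689941406, 128.8299102783203), (11.5093994140625, 15.120537757873535), 76.2902603149414)
lens 227 [10.99 13.65] 75.09814453125 [148.75 124.75] [161.58 135.42]
c [ 478.29 -296.23   86.  ] tilt deg x,y [4.03 1.37] r 19.984225439515935 mis [0. 0.] rms 0.36711284661052385
  level would be ((154.52369689941406, 128.8299102783203), (11.5093994140625, 15.120537757873535), 76.2902603149414)
```

Both cues, the first wrist fit (lean about 26°) and the scene view (normal about 3° towards +y), say to turn about 2.5° more. The top view shows the filter and lens centred to within about 1 mm. I'll apply the turn and lower to the final height.

Run:
```python
from k import *
from plant import bot
o=bot.get_obs();T=tool(-43.5,-1.571);goto(o,np.array([474.2,-299.9,124])+15*T.apply([0,0,1]),T)
```

```text
turn first deg [-0.05 -2.54 -0.07] then shift mm (new axes) [20.09  0.08 22.44]
```

Emit:
servo_tool --deltas '[[[0,0,0],[0,-2.5,0]],[[0.004,0,0.0045],[0,0,0]],[[0.004,0,0.0045],[0,0,0]],[[0.004,0,0.0045],[0,0,0]],[[0.004,0,0.0045],[0,0,0]],[[0.004,0,0.0045],[0,0,0]],[[0,0,0],[0,0,0]],[[0,0,0],[0,0,0]],[[0,0,0],[0,0,0]]]'

```text
time: 19.8
tool_pos: [474.1, -289.3, 112.7]
tcp_rot: [3.141, 0.759, -1.573]
contact_force: [-0.7, -0.3, -0.9]
grip_width: 58.5
finger_force: 30.0
```

Run:
```python
from lev import *
from plant import bot
o=bot.get_obs();print(o['time'],o['tool_pos'],o['tcp_rot'],o['contact_force'])
T=R_('xyz',o['tcp_rot']);c=o['tool_pos']-15*T.apply([0,0,1]);print("c",c)
can=np.zeros((496,800,3),np.uint8);A=np.linspace(0,6.28,60)
for i,n in enumerate(("scene","top")):
    m=bot.camera_model(n);im=bot.capture(n)[:,:,::-1].copy();cv2.imwrite(f"pics/{n}7.png",im)
    u,v=proj(m,c)[0].astype(int);S=8;x0,y0=u-25,v-27
    uv,e=contour(f"pics/{n}7.png",proj(m,c)[0],16,46 if n=="scene" else 34);print(n,e[1]);fit([(m,uv)],c+[0,0,1.5],24.6)
    cr=cv2.convertScaleAbs(cv2.resize(im[y0:y0+62,x0:x0+50],None,fx=S,fy=S,interpolation=cv2.INTER_CUBIC),alpha=2)
    for cc,r,z,col in((c,30,3.5,(0,0,255)),(np.array([474,-300,88]),32,0,(0,255,0))):
        for q in proj(m,cc+np.c_[r*np.cos(A),r*np.sin(A),0*A+z]):cv2.circle(cr,tuple(int(t) for t in (q-[x0,y0]+.5)*S),1,col,-1)
    can[:,i*400:i*400+400]=cr
cv2.imwrite("pics/v7.png",can)
```

```text
19.8 [ 474.06 -289.26  112.74] [ 3.14  0.76 -1.57] [-0.71 -0.29 -0.88]
c [ 474.05 -299.58  123.62]
scene (71.5545883178711, 94.03150939941406)
c [ 473.27 -298.21  125.12] tilt deg x,y [ 1.92 -1.5 ] r 22.533006274362194 mis [0. 0.] rms 0.2334192858527995
top (114.40889739990234, 128.19793701171875)
c [ 476.03 -298.22  125.12] tilt deg x,y [-24.29   6.01] r 23.797142120872703 mis [0. 0.] rms 0.474156768212582
```

View pics/v7.png

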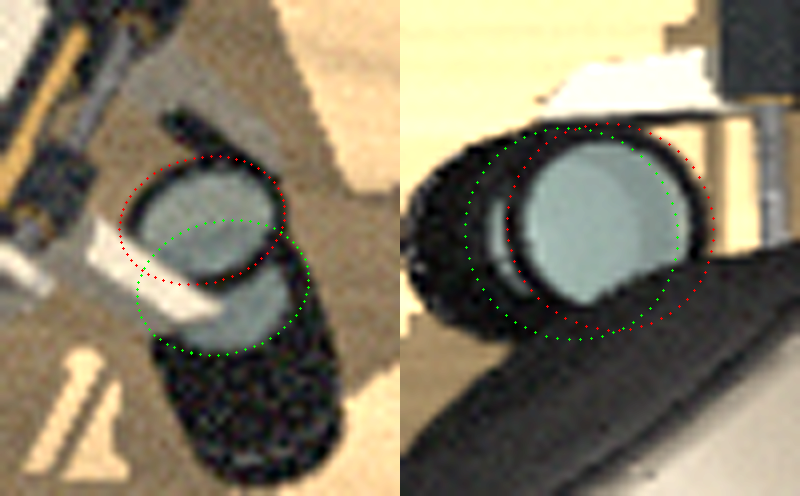

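The last views show the filter level to within about 2° and over the lens (scene crop (210,225) over (225,290)), sitting 1 mm or so towards +y. I'll make a final 1 mm trim, settle and hand in.

Emit:
servo_tool --deltas '[[[0.0007,0,-0.0007],[0,0,0]],[[0,0,0],[0,0,0]],[[0,0,0],[0,0,0]],[[0,0,0],[0,0,0]],[[0,0,0],[0,0,0]]]'

```text
time: 20.52
tool_pos: [474.0, -290.1, 112.5]
tcp_rot: [3.14, 0.76, -1.574]
contact_force: [0.1, 0.1, -0.9]
grip_width: 58.5
finger_force: 30.0
```

Run:
```python
from plant import bot
o=bot.get_obs();print(o['time'],o['tool_pos'],o['dq'],o['contact_force'],o['finger_force'],o['grip_width'])
print(bot.close_job())
```

```text
20.525 [ 473.97316339 -290.13205594  112.48406903] [ 0.00031538  0.00078005 -0.00058076 -0.00077001  0.00016809 -0.0007748 ] [ 0.13112165  0.12240885 -0.85003562] 29.99985247850418 58.45623622622053
the job is handed in; nothing more can be done
None
```

The job is handed in: the arm is holding filter_b (58 mm) by its rim, thread down, about 3 cm above the lens front, centred to about 1 mm and level to about 2° by camera estimate, at 20.5 s of the 38 s.

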